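# Pin the sample carrier to the measuring fixture

### The arm

A 6-joint arm with a two-finger parallel gripper is mounted at the origin on the work surface. World frame = base frame: x ahead of the robot, y to its left, z up, the work surface at z = 0. Lengths are in m, angles in rad, forces in N, time in s.
With the tool pointing down it reaches from about 0.15 to 0.775 m from the base axis. Payload 6.1 kg.
Tool frame: the origin (TCP) lies midway between the tips of the shut fingers; the grasp point (between the pads) lies 19 mm behind it; z points along the fingers, y is the line along which they close (so a half turn about z gives the same grasp; the last joint's range is limited). The gripper opens to 85 mm and grips with 20 to 120 N. Pads are 22 mm wide; open, the fingers measure 114 mm over their backs; the gripper's body (76 mm by 85 mm) begins 54 mm behind the grasp point. The pads swing forward as they close: fully open they stand 13 mm farther back than shut.
Start: joints at [-1.194, 0.126, -0.04, 1.405, 0, 1.571], TCP at [0.193, -0.488, 0.203] pointing down, gripper open.
Joint ranges: [-2.72, 2.72], [-0.95, 1.95], [-1.27, 1.35], [-1.78, 2.02], [-1.46, 1.47], [-3.14, 3.14]. Speed limits (rad/s): [2.39, 2.39, 3.01, 3.14, 3.14, 3.14].

### API

Orientations are given as a unit quaternion [w, x, y, z].
In Python, from bench import manip gives the robot as it stands.
- The arm moves only by the tool send_rows, never from a script. Its argument "plan" is text: rows parted by semicolons, each of 7 numbers parted by spaces: the turn, a rotation vector about the tool's x, y, z in degrees, then the shift along the tool's x, y, z in mm, then the closure, from 0 (fully open) to 1 (shut). In form: wx wy wz dx dy dz hand; .... A call has 1 to 10 rows; each row is the pose to reach, as a shift and turn from the pose commanded when the call began, along the tool's axes at that moment; what a row does not reach only later rows make up. A row lasts 1/12 s, in which the tool goes at most 41.7 mm and 7.16 degrees, less where a joint would pass 70% of its speed; a pose out of reach is approached as far as the arm can. A call with a gripper value outside its range is refused whole. The fingers move at their own pace and stop on an object; "grip_force" is the grip in N (left out, the last holds). Time passes only in rows, so rows that repeat a pose let the fingers close. It gives the time, the measured TCP pose, the force, the opening and the grip force at its end, in the units of the state.
- manip.sense(): the state, without advancing time (a new reading comes with each control period).
- manip.get_image(name): name is "scene" or "side" or "wrist"; returns (picture, depth): 384x512x3 uint8, blue, green, red; 384x512 float32, m along the optical axis (not along the pixel's ray), 0 where there is no reading.
- manip.camera_model(name): a dict with "camera_matrix" (3x3 intrinsics, pixels), "k1" (the pictures are not rectified: a ray, as slopes to the right and down, at radius r is drawn at 1 + k1 r^2 times it, then the intrinsics apply), "R" (3x3) and "t" (3): a world point X has camera coordinates R X + t. Camera axes: x right, y down, z forward; pixel columns grow to the right and rows downward; lengths in m; the calibration is good to about 2 mm. A picture is of the moment at which its call begins: read the wrist's pose just before it. camera_model takes no time and is no camera call; for the wrist camera it gives the pose at the moment of the call.
- manip.sign_off(): hands the job in; it is judged then, once.
Trained networks look in the newest picture that a camera, given by its name, has taken for a name from the list of things; names that differ only in an ending like _2 or _b are one class to them, and where a whole thing is asked for, a point or a joint stands for the part that bears it (a point fixed in the world has none). Each returns a list of dicts, best first, with "score" (0 to 1); they miss things now and then, are a little off and sometimes report something else, mostly with a low value. They report only what shows in the picture. A call takes as long as a camera call. They do not tell look-alikes from the thing itself.
- manip.spot_in(name, camera): "position" ([x, y, z] in m, in the coordinates of the camera as it stood for that picture, good to about 4 mm: the middle of the surface that is visible of it).
- manip.silhouettes(name, camera): "pixels" (384x512 bool, what is visible of it).
The state is a dict: "time_s": time; "qpos": joint angles; "joint_velocities": joint speeds; "effort": joint torques, N m; "tcp_pos": TCP position; "tool_rot": TCP orientation; "contact_force": force on the tool from outside, world axes, zero at the start; "wrist_torque": the same for the moment, N m; "finger_gap": opening from 0.0 (shut) to 1.0 (fully open); "grasp_force": force on a finger pad.
Only numpy, scipy, OpenCV 4.12 (cv2) and the standard library are available. Lean on these libraries where they do the work, as an engineer would, in place of code of your own. Each camera call takes 0.05 s, during which the arm holds its last target. There are 200 camera calls.

### The job

Lock the sample carrier to its fixture: take the blue-handled pin out of the rack and push it down through the holes of the fork and the tongue until its steel collar sits flat on top of the fork, then let go. Leave the red and yellow pins standing in the rack.

Things in the scene. Friction and masses are not known exactly. Their poses are not given: they have to be found in the camera images.
- blue_pin_grip (a point): Middle of the blue pin's upright round handle (26 mm wide, 20 mm up and 24 mm down from here). Below it a steel collar 34 mm wide, 6 mm thick, underside 30 mm below this point, then a shank 16 mm wide, 56 mm long, the last 12 mm tapering to a 6 mm nose 86 mm below this point. z is up along the pin. 100 to 200 g. Starts upright in any hole of the rack, collar on its top, and lifts straight out.
- red_pin_grip (a point): Middle of the handle of the red pin, same handle and collar sizes, in another hole of the same grey plastic rack. Stays there. The rack is fixed, 70 by 240 mm, top 65 mm above the bench, with three 20 mm holes in one straight row 80 mm apart, one pin in each, in any order.
- yellow_pin_grip (a point): Middle of the handle of the yellow pin, same handle and collar sizes, in the third hole of the rack. Stays there.
- fork_hole (a point): Mouth centre of the upright 20 mm hole, in the flat top of the fixed white-painted fork (blue ring at the hole), 70 mm above the bench; nothing on the fixture is over 3 mm higher. The hole runs 40 mm down through tine, carrier tongue and tine, all in line, with 18 mm free below. A spring ball halfway down stops a dropped pin: pushing past it takes a few newtons, under 10, then it holds the pin. z up.
Mind the look-alikes: they are no part of the job. What is meant by the part that bears blue_pin_grip is not green, and is the smaller of those in its own colour.

How it is judged:
At the end, for the whole second after the job is handed in: The blue pin stands in the fork's hole (handle within 10 mm of the hole's axis, upright within 10 degrees) with its collar on the fork's top to within 5 mm, let go; the red and yellow pins are within 30 mm of where they stood in the rack (horizontal distance between blue_pin_grip and fork_hole below 0.01 m and z of blue_pin_grip in the frame of fork_hole below 0.035 m and angle between blue_pin_grip's own z axis and vertical below 0.175 rad and distance of each of red_pin_grip, yellow_pin_grip from where it was at the start of the episode below 0.03 m); the robot touches nothing.
It fails at once if the red or yellow pin is pulled or knocked out of its place (distance of any of red_pin_grip, yellow_pin_grip from where it was at the start of the episode above 0.04 m).
It also fails if it takes over 38 s, if anything falls off the work surface, if the arm or the gripper's body presses on something with over 40 N, if the wrist force passes 120 N, or if a joint passes its speed limit or range.

## Working session

There is one attempt and no reset: what is moved stays moved. The work goes in short steps, Python scripts to look and compute and a tool call to move; the robot and the scene stay as the last step left them, time stands still between calls to the robot, and variables do not carry over. Pictures are saved under pics/ and viewed, at most 10 in all, crops included, and the job is handed in when it is done.

Besides the shell and the picture viewer there is one more tool, called after "Request:" as a command line: name --argument value ..., lists and objects as JSON in quotes. send_rows: Moves the arm, as the interface text tells. Its arguments: {"type":"object","properties":{"plan":{"type":"string"},"grip_force":{"type":"number"}},"required":["plan"]}

```bash
mkdir -p pics; cat > h.py <<'E'
import numpy as np, cv2
from bench import manip
from scipy.spatial.transform import Rotation as Rn
def rot(q): return Rn.from_quat([q[1],q[2],q[3],q[0]])
def toworld(m,p): return np.array(m["R"]).T@(np.array(p)-np.array(m["t"]))
def unproj(m,u,v,d):
    K=np.array(m["camera_matrix"]); x=(u-K[0,2])/K[0,0]; y=(v-K[1,2])/K[1,1]
    k=m["k1"]; a,b=x,y
    for _ in range(20):
        s=1+k*(a*a+b*b); a,b=x/s,y/s
    return toworld(m,[a*d,b*d,d])
def topix(m,X):
    c=np.array(m["R"])@np.array(X)+np.array(m["t"]); a,b=c[:2]/c[2]; s=1+m["k1"]*(a*a+b*b)
    K=np.array(m["camera_matrix"]); return K[0,0]*a*s+K[0,2],K[1,1]*b*s+K[1,2]
E
python3 - <<'E'
from h import *
s=manip.sense(); print(s["tcp_pos"],s["tool_rot"],s["time_s"],s["contact_force"],s["finger_gap"])
ims=[]
for c in ["scene","side"]:
    im,d=manip.get_image(c); m=manip.camera_model(c); ims.append(im); np.save(c+"_d.npy",d)
    cv2.imwrite(f"pics/{c}0.png",im)
    for n in ["blue_pin_grip","red_pin_grip","yellow_pin_grip","fork_hole"]:
        for r in manip.spot_in(n,c)[:4]:
            w=toworld(m,r["position"]); print(c,n,round(r["score"],2),w.round(3),np.round(topix(m,w)))
cv2.imwrite("pics/both.png",np.vstack(ims)[:, :])
E
```

```text
[ 0.19298707 -0.4877353   0.20242463] [-8.00258890e-04  9.82302519e-01  1.87299475e-01 -1.63830810e-04] 0.0 [ 0.11042242 -0.08142292  0.11583889] 1.0005880048731495
scene blue_pin_grip 0.75 [ 0.586 -0.244  0.095] [149. 231.]
scene blue_pin_grip 0.75 [ 0.474 -0.351  0.07 ] [116. 208.]
scene blue_pin_grip 0.71 [ 0.463 -0.22   0.102] [167. 194.]
scene red_pin_grip 0.59 [ 0.606 -0.323  0.094] [112. 238.]
scene yellow_pin_grip 0.67 [ 0.564 -0.17   0.091] [183. 224.]
scene fork_hole 0.66 [0.474 0.226 0.053] [343. 206.]
scene fork_hole 0.18 [ 0.583 -0.245  0.094] [149. 230.]
side blue_pin_grip 0.72 [ 0.463 -0.343  0.078] [321. 132.]
side blue_pin_grip 0.59 [ 0.451 -0.221  0.106] [311. 151.]
side blue_pin_grip 0.56 [ 0.569 -0.244  0.095] [279. 137.]
side red_pin_grip 0.49 [ 0.588 -0.32   0.098] [284. 120.]
side yellow_pin_grip 0.68 [ 0.555 -0.162  0.096] [272. 155.]
side fork_hole 0.86 [0.422 0.256 0.057] [245. 294.]
```

View pics/scene0.png

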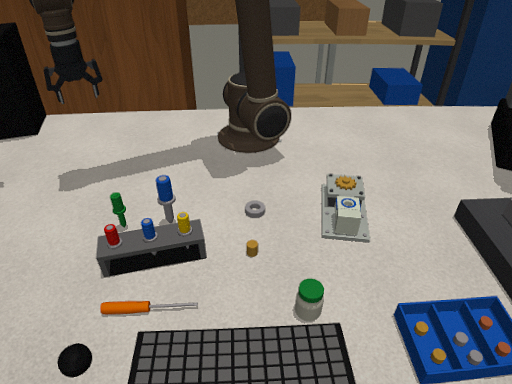

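View pics/side0.png

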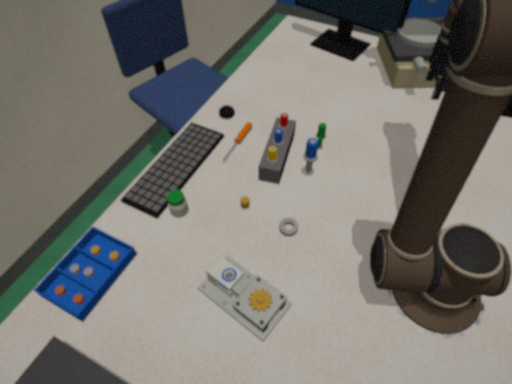

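The scene picture shows the rack with red (112,236), small blue (149,229) and yellow (183,222). A bigger blue (165,190) and a green (118,203) stand behind it, and the fork with its blue ring is at (348,203). The pin I want is the small blue one in the middle. Next I'll move above it with the closing line perpendicular to the row.

```bash
cat >> h.py <<'E'
def plan(target,tx_yaw_deg=None):
    s=manip.sense(); R=rot(s["tool_rot"]); p=np.array(s["tcp_pos"])
    print("t",s["time_s"],"tcp",p.round(4),"f",np.round(s["contact_force"],1),"gap",round(s["finger_gap"],3),"q",np.round(s["qpos"],2))
    T=R
    if tx_yaw_deg is not None:
        a=np.radians(tx_yaw_deg); x=[np.cos(a),np.sin(a),0]; y=[np.sin(a),-np.cos(a),0]
        T=Rn.from_matrix(np.array([x,y,[0,0,-1]]).T)
    print("turn",np.degrees((R.inv()*T).as_rotvec()).round(2),"shift mm",(R.inv().apply(np.array(target)-p)*1000).round(1))
E
python3 - <<'E'
from h import *
m=manip.camera_model("wrist"); s=manip.sense(); R=rot(s["tool_rot"]).as_matrix()
C=-np.array(m["R"]).T@np.array(m["t"]); print("cam in tool",R.T@(C-s["tcp_pos"]), "axis",(R.T@np.array(m["R"]).T).round(2),m["camera_matrix"])
plan([0.54,-0.23,0.25],104.5)
# refine handle tops from depth: points above rack
for c in ["scene"]:
    mm=manip.camera_model(c); d=np.load(c+"_d.npy")
    for u,v in [(165,178),(165,181),(118,195),(148,222)]:
        if d[v,u]>0: print(u,v,unproj(mm,u,v,d[v,u]).round(3))
E
```

```text
cam in tool [ 0.08245497 -0.00057319 -0.17026487] axis [[-0.   -0.95 -0.32]
 [ 1.   -0.    0.  ]
 [-0.   -0.32  0.95]] [[300.45521695   0.         260.92999588]
 [  0.         300.45521695 190.95214984]
 [  0.           0.           1.        ]]
t 0.5 tcp [ 0.1931 -0.4882  0.2032] f [ 0.   0.2 -0.3] gap 1.0 q [-1.19  0.13 -0.04  1.41 -0.    1.57]
turn [ -0.     0.   -82.91] shift mm [ 417.5 -112.4  -46.9]
165 178 [ 0.455 -0.219  0.144]
165 181 [ 0.467 -0.218  0.144]
118 195 [ 0.467 -0.339  0.106]
148 222 [ 0.579 -0.245  0.114]
```

Request:
send_rows --plan "0 0 -7 42 -11 -5 0;0 0 -14 84 -22 -10 0;0 0 -21 126 -34 -15 0;0 0 -28 168 -45 -20 0;0 0 -35 210 -56 -25 0;0 0 -42 252 -67 -30 0;0 0 -49 294 -79 -35 0;0 0 -56 336 -90 -40 0;0 0 -63 378 -101 -44 0;0 0 -70 418 -112 -47 0"

```text
time_s: 1.33
tcp_pos: [0.5272, -0.2398, 0.2493]
tool_rot: [0.0, 0.695, 0.719, 0.0]
contact_force: [0.3, -2.0, 0.7]
finger_gap: 1.0
grasp_force: 0.0
```

Request:
send_rows --plan "0 0 -7 0 0 0 0.2;0 0 -13 0 0 0 0.2;0 0 -13 0 0 0 0.2;0 0 -13 0 0 0 0.2"

```text
time_s: 1.67
tcp_pos: [0.5258, -0.2412, 0.2486]
tool_rot: [-0.0, 0.613, 0.79, -0.0]
contact_force: [0.7, -0.6, -0.0]
finger_gap: 0.8
grasp_force: 0.0
```

```bash
python3 - <<'E'
from h import *
m=manip.camera_model("wrist"); im,d=manip.get_image("wrist"); cv2.imwrite("pics/w1.png",im); np.save("w_d.npy",d)
for n in ["blue_pin_grip","red_pin_grip","yellow_pin_grip"]:
    for r in manip.spot_in(n,"wrist")[:4]:
        w=toworld(m,r["position"]); print(n,round(r["score"],2),w.round(4),np.round(topix(m,w)))
    for r in manip.silhouettes(n,"wrist")[:3]:
        v,u=np.nonzero(r["pixels"]&(d>0)); P=np.array([unproj(m,a,b,d[b,a]) for a,b in zip(u,v)])
        zt=np.percentile(P[:,2],98); T=P[P[:,2]>zt-.004]
        print("  sil",round(r["score"],2),len(P),"top",zt.round(4),"topctr",((T.max(0)+T.min(0))/2).round(4),T.mean(0).round(4))
plan([0.58,-0.244,0.15])
E
```

```text
blue_pin_grip 0.79 [ 0.4552 -0.2202  0.1502] [192. 143.]
blue_pin_grip 0.61 [ 0.5746 -0.2449  0.1144] [305. 187.]
blue_pin_grip 0.61 [ 0.4687 -0.334   0.0838] [198. 225.]
  sil 0.87 1790 top 0.1449 topctr [ 0.4533 -0.2269  0.1434] [ 0.4535 -0.2264  0.1431]
  sil 0.74 830 top 0.1162 topctr [ 0.5741 -0.2487  0.1148] [ 0.5737 -0.2481  0.1146]
  sil 0.57 748 top 0.1068 topctr [ 0.4709 -0.2959  0.1943] [ 0.4647 -0.3423  0.1065]
red_pin_grip 0.97 [ 0.5882 -0.3189  0.1044] [296. 245.]
  sil 0.89 806 top 0.1162 topctr [ 0.5899 -0.3268  0.1146] [ 0.5899 -0.326   0.1147]
yellow_pin_grip 0.66 [ 0.5548 -0.167   0.1119] [309. 109.]
  sil 0.68 845 top 0.1164 topctr [ 0.558  -0.1712  0.1151] [ 0.5576 -0.1708  0.1149]
t 2.0167 tcp [ 0.5254 -0.2417  0.2489] f [-0.   0.4  0.4] gap 0.806 q [-0.43  0.24  0.19  1.53  0.    0.89]
turn [0. 0. 0.] shift mm [-15.9  52.2  98.9]
```

View pics/w1.png

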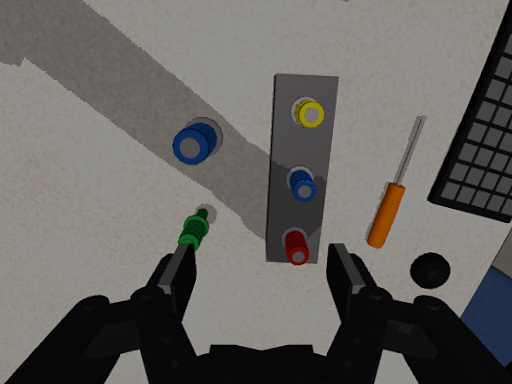

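The wrist view shows the small blue pin at (303,187) in the middle hole, between yellow (311,113) and red (297,250). The big blue is at (195,145), well clear. The pin axis is about (0.574,-0.249).

Request:
send_rows --plan "0 0 3 -10 23 0 0.35;0 0 3 -19 45 0 0.35;0 0 3 -19 45 30 0.35;0 0 3 -19 45 60 0.35;0 0 3 -19 45 80 0.35;0 0 3 -19 45 80 0.35"

```text
time_s: 2.52
tcp_pos: [0.5718, -0.2477, 0.1636]
tool_rot: [-0.004, 0.632, 0.775, -0.001]
contact_force: [0.8, 0.0, -1.1]
finger_gap: 0.647
grasp_force: 0.0
```

```bash
python3 - <<'E'
from h import *
m=manip.camera_model("wrist"); im,d=manip.get_image("wrist"); cv2.imwrite("pics/w2.png",im)
for n in ["blue_pin_grip"]:
    for r in manip.silhouettes(n,"wrist")[:3]:
        v,u=np.nonzero(r["pixels"]&(d>0)); P=np.array([unproj(m,a,b,d[b,a]) for a,b in zip(u,v)])
        zt=np.percentile(P[:,2],98); T=P[P[:,2]>zt-.004]
        print("  sil",round(r["score"],2),len(P),"top",zt.round(4),"topctr",((T.max(0)+T.min(0))/2).round(4),T.mean(0).round(4))
plan([0.574,-0.2487,0.079])
E
```

```text
sil 0.86 4392 top 0.1446 topctr [ 0.4531 -0.2264  0.1433] [ 0.4541 -0.2258  0.1429]
  sil 0.79 1769 top 0.1072 topctr [ 0.464  -0.348   0.1057] [ 0.4644 -0.3473  0.1058]
  sil 0.58 1450 top 0.1163 topctr [ 0.5746 -0.2487  0.115 ] [ 0.5745 -0.248   0.1147]
t 2.6167 tcp [ 0.5735 -0.2484  0.1687] f [ 0.2 -0.2  0.1] gap 0.65 q [-0.41  0.32  0.13  1.38  0.    0.96]
turn [0. 0. 0.] shift mm [-0.5  0.5 89.7]
```

View pics/w2.png

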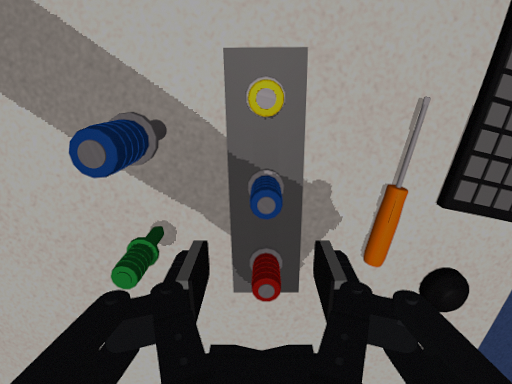

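The blue pin is centred below the TCP at (266,205), with fingers clear on both sides. Descending, gripping and lifting next.

Request:
send_rows --plan "0 0 0 0 0 25 0.35;0 0 0 0 0 50 0.35;0 0 0 0 0 75 0.35;0 0 0 0 0 90 0.35;0 0 0 0 0 90 0.35;0 0 0 0 0 90 0.35"

```text
time_s: 3.12
tcp_pos: [0.5745, -0.2487, 0.0803]
tool_rot: [0.001, 0.632, 0.775, 0.0]
contact_force: [-0.3, 0.3, 0.4]
finger_gap: 0.649
grasp_force: 0.0
```

Request:
send_rows --plan "0 0 0 0 0 0 0.6;0 0 0 0 0 0 0.8;0 0 0 0 0 0 1;0 0 0 0 0 0 1;0 0 0 0 0 0 1;0 0 0 0 0 0 1" --grip_force 60

```text
time_s: 3.62
tcp_pos: [0.5755, -0.249, 0.0813]
tool_rot: [0.002, 0.632, 0.775, 0.001]
contact_force: [0.3, 0.3, 5.1]
finger_gap: 0.267
grasp_force: 58.5
```

Request:
send_rows --plan "0 0 0 0 0 -8 1;0 0 0 0 0 -20 1;0 0 0 0 0 -40 1;0 0 0 0 0 -60 1;0 0 0 0 0 -80 1;0 0 0 0 0 -105 1;0 0 0 0 0 -130 1;0 0 0 0 0 -150 1;0 0 0 0 0 -150 1;0 0 0 0 0 -150 1"

```text
time_s: 4.45
tcp_pos: [0.5747, -0.2487, 0.2302]
tool_rot: [0.001, 0.632, 0.775, 0.0]
contact_force: [-0.5, -0.3, -1.8]
finger_gap: 0.258
grasp_force: 59.1
```

```bash
python3 - <<'E'
from h import *
m=manip.camera_model("scene"); im,d=manip.get_image("scene")
for r in manip.silhouettes("fork_hole","scene")[:2]:
    v,u=np.nonzero(r["pixels"]); print("sil",round(r["score"],2),len(u),u.mean(),v.mean())
# world top plane z~0.07 near the fork, blue ring
for c in ["scene","side"]:
    m=manip.camera_model(c); im,d=manip.get_image(c)
    hsv=cv2.cvtColor(im,cv2.COLOR_BGR2HSV); L=[]
    for v in range(384):
        for u in range(512):
            if d[v,u]>0:
                h,s,val=hsv[v,u]
                if 95<h<130 and s>90: 
                    P=unproj(m,u,v,d[v,u])
                    if abs(P[2]-.07)<.012 and .3<P[0]<.6 and .1<P[1]<.35: L.append(P)
    L=np.array(L); print(c,len(L),L.min(0).round(4),L.max(0).round(4),np.median(L,0).round(4))
cv2.imwrite("pics/s2.png",cv2.resize(manip.get_image("scene")[0],(768,576)))
plan([0.46,0.2,0.25])
E
```

```text
sil 0.81 2841 343.59134107708553 208.68567405843012
scene 68 [0.4608 0.2011 0.0614] [0.5013 0.2679 0.0735] [0.485  0.2325 0.0701]
side 8 [0.4671 0.2248 0.0687] [0.4953 0.2513 0.0735] [0.4859 0.2478 0.0717]
t 4.7 tcp [ 0.5734 -0.2481  0.2271] f [-0.7 -0.3 -1.7] gap 0.264 q [-0.41  0.33  0.27  1.51  0.    0.96]
turn [0. 0. 0.] shift mm [461.8 -21.2 -22.1]
```

View pics/s2.png

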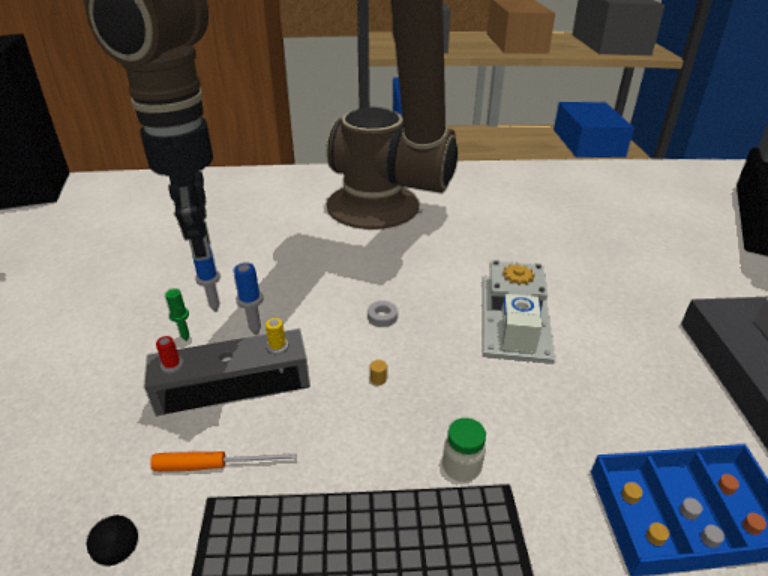

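The pin is out of the rack and hanging upright at about (207,280). The ring on the fork is at (522,304). I'll go to a viewing spot just short of the fork.

Request:
send_rows --plan "0 0 0 10 0 -15 1;0 0 0 45 0 -25 1;0 0 0 85 0 -25 1;0 0 0 125 0 -25 1;0 0 0 165 0 -25 1;0 0 0 205 0 -25 1;0 0 0 245 0 -25 1;0 0 0 285 0 -25 1;0 0 0 325 0 -25 1;0 0 0 365 0 -25 1"

```text
time_s: 5.53
tcp_pos: [0.4995, 0.1108, 0.253]
tool_rot: [-0.0, 0.632, 0.775, -0.0]
contact_force: [-0.0, 0.0, -1.7]
finger_gap: 0.261
grasp_force: 59.2
```

Request:
send_rows --plan "0 0 0 30 -2 0 1;0 0 0 50 -2 0 1;0 0 0 60 -2 0 1;0 0 0 60 -2 0 1;0 0 0 60 -2 0 1"

```text
time_s: 5.95
tcp_pos: [0.4867, 0.1672, 0.2532]
tool_rot: [0.0, 0.632, 0.775, -0.001]
contact_force: [-0.3, -0.1, -1.0]
finger_gap: 0.259
grasp_force: 59.2
```

```bash
cat > ring.py <<'E'
from h import *
import sys
m=manip.camera_model("wrist"); im,d=manip.get_image("wrist"); cv2.imwrite("pics/"+sys.argv[1],im)
for r in manip.spot_in("fork_hole","wrist")[:2]:
    w=toworld(m,r["position"]); print("spot",round(r["score"],2),w.round(4),np.round(topix(m,w)))
hsv=cv2.cvtColor(im,cv2.COLOR_BGR2HSV); mask=cv2.inRange(hsv,(95,90,30),(130,255,255))
n,lab,st,ce=cv2.connectedComponentsWithStats(mask)
for i in range(1,n):
    if st[i,4]>60:
        pts=np.argwhere(lab==i)[:,::-1]
        dd=d[pts[:,1],pts[:,0]]; P=np.array([unproj(m,u,v,z) for (u,v),z in zip(pts,dd) if z>0])
        if len(P)<20: continue
        f=[P[abs(P[:,2]-.07)<.006]][0]
        print(i,st[i],ce[i].round(1),"med",np.median(P,0).round(4), "mid",((f.min(0)+f.max(0))/2).round(4) if len(f) else None, (f.max(0)-f.min(0)).round(4) if len(f) else None)
        e=cv2.fitEllipse(cv2.convexHull(pts.astype(np.int32)))
        # ray to plane z=.07
        C=unproj(m,*e[0],0.0); D=unproj(m,*e[0],1.0)-C; print("   ellipse",np.round(e[0],1),np.round(e[1],1),(C+D*(.07-C[2])/D[2]).round(4))
plan([0.485,0.2325,0.15])
E
python3 ring.py w3.png
```

```text
spot 0.62 [0.4363 0.245  0.0581] [233.  87.]
1 [ 468    1   44  131 2703] [496.4  83.2] med [0.7646 0.3198 0.0159] mid None None
   ellipse [445.6 136. ] [37.5 59.4] [0.696  0.2433 0.07  ]
3 [252  87  33  34 394] [268.3 103.2] med [0.4802 0.2357 0.07  ] mid [0.4802 0.2349 0.0696] [0.0372 0.0376 0.0049]
   ellipse [268.3 103.3] [33.1 34.4] [0.4801 0.2352 0.07  ]
5 [ 240  206   44   72 2176] [261.3 238.6] med [0.4844 0.1759 0.2837] mid None None
   ellipse [261.1 242.6] [49.  73.1] [0.5079 0.0598 0.07  ]
t 6.05 tcp [0.487  0.1664 0.2534] f [ 0.4 -0.2 -1.7] gap 0.26 q [ 0.33  0.11  0.06  1.51 -0.    1.7 ]
turn [0. 0. 0.] shift mm [ 65.3  11.3 103.4]
```

View pics/w3.png

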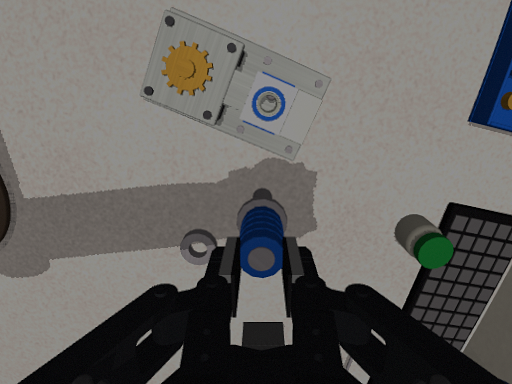

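The wrist view shows the ring at (268,103), which puts the hole at (0.480,0.235). The held pin is upright with its top at (262,260). I'll move over the hole and stop with the nose just above it.

Request:
send_rows --plan "0 0 0 30 3 0 1;0 0 0 55 6 0 1;0 0 0 68.5 7 0 1;0 0 0 68.5 7 20 1;0 0 0 68.5 7 50 1;0 0 0 68.5 7 75 1;0 0 0 68.5 7 93 1;0 0 0 68.5 7 93 1;0 0 0 68.5 7 93 1"

```text
time_s: 6.8
tcp_pos: [0.4795, 0.2348, 0.1602]
tool_rot: [-0.0, 0.633, 0.774, -0.001]
contact_force: [-0.2, -0.8, -0.6]
finger_gap: 0.256
grasp_force: 59.2
```

```bash
cat >> ring.py <<'E'
R=rot(manip.sense()["tool_rot"]); p=np.array(manip.sense()["tcp_pos"])
vs,us=np.nonzero((d>0)&(d<.3)); P=np.array([unproj(m,u,v,d[v,u]) for u,v in zip(us,vs)])
Q=R.inv().apply(P-p)
c=(abs(Q[:,0])<.025)&(abs(Q[:,1])<.02)
for lo,hi in [(-.0372,-.031),(.008,.014),(.018,.03),(.03,.042),(.042,.054)]:
    k=c&(Q[:,2]>lo)&(Q[:,2]<hi)
    if k.sum()>10: print("tool z",lo,hi,k.sum(),"min",Q[k].min(0).round(4),"max",Q[k].max(0).round(4))
E
python3 ring.py w4.png; python3 - <<'E'
import cv2; a=cv2.imread("pics/w4.png")[90:340,130:400]; cv2.imwrite("pics/w4c.png",cv2.resize(a,None,fx=2.2,fy=2.2))
E
```

```text
spot 0.7 [0.429  0.2572 0.0587] [213. 148.]
1 [255 146  42  19 140] [275.4 155. ] med [0.4855 0.2638 0.0672] mid [0.4856 0.2635 0.0669] [0.0381 0.0083 0.0053]
   ellipse [275.2 155.1] [ 4.5 47.6] [0.4854 0.2645 0.07  ]
2 [501 162  11  28 159] [507.8 178.5] med [0.7642 0.2798 0.006 ] mid None None
   ellipse [499.6 185.3] [2.8 3.2] [0.7  0.28 0.07]
3 [243 165  41  35 454] [262.8 180. ] med [0.4769 0.2421 0.0699] mid [0.4804 0.2371 0.0695] [0.0377 0.0341 0.0042]
   ellipse [262.8 184.4] [39.1 41.5] [0.4801 0.2358 0.07  ]
5 [ 240  206   44   72 2178] [261.3 238.6] med [0.4774 0.2437 0.1906] mid None None
   ellipse [261.1 242.6] [49.  73.2] [0.4904 0.1771 0.07  ]
t 6.9 tcp [0.4808 0.2357 0.1622] f [ 0.6  0.5 -1.4] gap 0.259 q [ 0.46  0.15 -0.11  1.32 -0.    1.83]
turn [0. 0. 0.] shift mm [-4.   3.5 12.2]
tool z -0.0372 -0.031 1352 min [-0.0126 -0.0193 -0.0372] max [ 0.0119  0.02   -0.031 ]
tool z 0.008 0.014 568 min [-0.0073 -0.0188  0.008 ] max [0.0164 0.0144 0.014 ]
tool z 0.042 0.054 79 min [ 0.0021 -0.0085  0.0422] max [0.0079 0.0055 0.0539]
```

View pics/w4c.png

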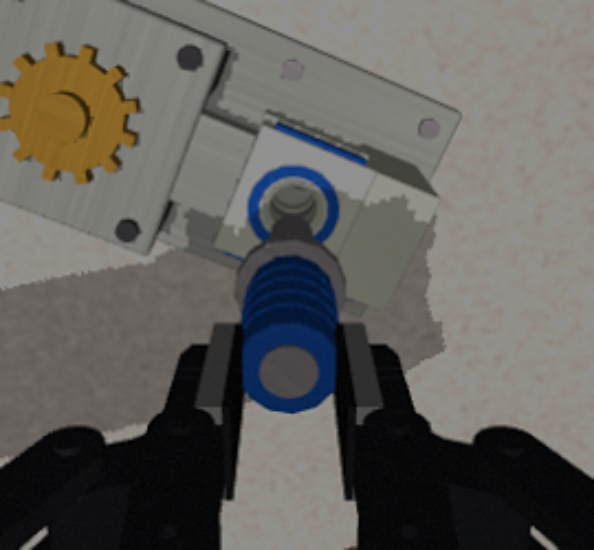

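The nose sits directly over the hole: tip at about column 263, ring centre at about 263, and the pin is upright. Lowering in steps while watching the force.

Request:
send_rows --plan "0 0 0 0 0 10 1;0 0 0 0 0 18 1;0 0 0 0 0 26 1;0 0 0 0 0 32 1;0 0 0 0 0 36 1;0 0 0 0 0 36 1;0 0 0 0 0 36 1"

```text
time_s: 7.48
tcp_pos: [0.4796, 0.236, 0.1244]
tool_rot: [-0.0, 0.632, 0.775, -0.0]
contact_force: [-0.6, 0.5, -0.7]
finger_gap: 0.259
grasp_force: 59.2
```

Request:
send_rows --plan "0 0 0 0 0 6 1;0 0 0 0 0 12 1;0 0 0 0 0 18 1;0 0 0 0 0 24 1;0 0 0 0 0 30 1;0 0 0 0 0 34 1;0 0 0 0 0 36 1;0 0 0 0 0 36 1" --grip_force 80

```text
time_s: 8.15
tcp_pos: [0.4794, 0.2357, 0.0877]
tool_rot: [-0.0, 0.632, 0.775, -0.001]
contact_force: [0.5, -1.2, -4.7]
finger_gap: 0.248
grasp_force: 78.6
```

Request:
send_rows --plan "0 0 0 0 0 1 1;0 0 0 0 0 2 1;0 0 0 0 0 2 1;0 0 0 0 0 2 1"

```text
time_s: 8.48
tcp_pos: [0.4797, 0.2359, 0.0868]
tool_rot: [0.0, 0.632, 0.775, -0.0]
contact_force: [-1.1, -2.6, 0.4]
finger_gap: 0.253
grasp_force: 79.1
```

```bash
python3 - <<'E'
from h import *
for i in range(3):
    im,d=manip.get_image("side"); s=manip.sense(); print(np.round(s["tcp_pos"],4),np.round(s["contact_force"],1))
m=manip.camera_model("side")
im2,_=manip.get_image("scene"); u,v=map(int,topix(manip.camera_model("scene"),[.48,.235,.09]))
u1,v1=map(int,topix(m,[.48,.235,.09]))
a=im[max(0,v1-45):,max(0,u1-60):][:90,:120]; b=im2[v-45:v+45,u-60:u+60]
cv2.imwrite("pics/s5.png",np.hstack([cv2.resize(a,(390,300),interpolation=3),cv2.resize(b,(390,300),interpolation=3)]))
E
```

```text
[0.4797 0.236  0.0868] [-0.9 -1.6  0.3]
[0.4797 0.236  0.0868] [-1.1 -1.8 -0.1]
[0.4797 0.2359 0.0868] [-1.6 -1.6  1.7]
```

View pics/s5.png

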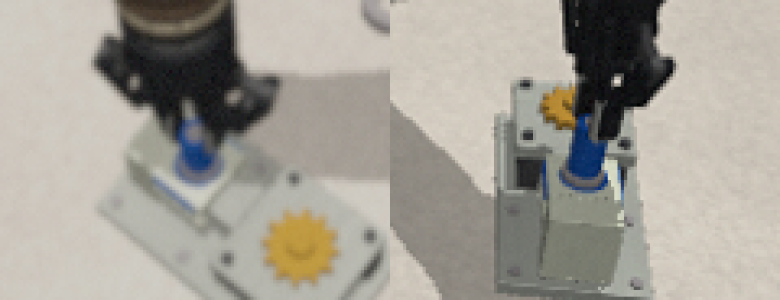

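The collar is at or just above the fork top. I'll press down a few more mm until I feel firm contact.

Request:
send_rows --plan "0 0 0 0 0 1 1;0 0 0 0 0 2 1;0 0 0 0 0 2 1;0 0 0 0 0 2 1"

```text
time_s: 9.02
tcp_pos: [0.4802, 0.2359, 0.0866]
tool_rot: [0.001, 0.632, 0.775, 0.001]
contact_force: [-4.7, -6.0, 12.7]
finger_gap: 0.246
grasp_force: 80.6
```

Firm contact at 13 N and the TCP has stopped descending, so it is seated. Releasing and backing off straight up.

Request:
send_rows --plan "0 0 0 0 0 -1 0.6;0 0 0 0 0 -1 0.4;0 0 0 0 0 -1 0.3;0 0 0 0 0 -1 0.3;0 0 0 0 0 -1 0.3;0 0 0 0 0 -1 0.3"

```text
time_s: 9.52
tcp_pos: [0.4798, 0.2361, 0.0855]
tool_rot: [-0.0, 0.632, 0.775, -0.0]
contact_force: [0.2, 0.1, -0.4]
finger_gap: 0.699
grasp_force: 0.0
```

Request:
send_rows --plan "0 0 0 0 0 -10 0.3;0 0 0 0 0 -30 0.3;0 0 0 0 0 -60 0.3;0 0 0 0 0 -90 0.3;0 0 0 0 0 -120 0.3;0 0 0 0 0 -120 0.3;0 0 0 0 0 -120 0.3"

```text
time_s: 10.1
tcp_pos: [0.481, 0.2366, 0.2083]
tool_rot: [0.001, 0.632, 0.775, 0.002]
contact_force: [0.3, 0.4, -0.5]
finger_gap: 0.704
grasp_force: 0.0
```

```bash
python3 - <<'E'
from h import *
m=manip.camera_model("wrist"); im,d=manip.get_image("wrist"); cv2.imwrite("pics/w6.png",im)
vs,us=np.nonzero(d>0); P=np.array([unproj(m,u,v,d[v,u]) for u,v in zip(us,vs)])
k=(np.hypot(P[:,0]-.48,P[:,1]-.235)<.03)
Q=P[k]; Q=Q[Q[:,2]<.15]; zt=np.percentile(Q[:,2],99); T=Q[Q[:,2]>zt-.004]
print("top",zt,((T.max(0)+T.min(0))/2).round(4))
c=Q[(Q[:,2]>.072)&(Q[:,2]<.085)]; print("collar band z hist",np.histogram(Q[:,2],np.arange(.066,.09,.002))[0], ((c.max(0)+c.min(0))/2).round(4))
plan([0.48,.235,.2])
E
```

```text
top 0.12164485836864178 [0.4788 0.2338 0.1202]
collar band z hist [ 51 906 321  19 126  76  11   4   2   6  26] [0.4792 0.2379 0.0783]
t 10.15 tcp [0.4802 0.2362 0.2065] f [ 0.3 -0.4  0.5] gap 0.701 q [ 0.46  0.14 -0.01  1.41  0.    1.83]
turn [0. 0. 0.] shift mm [-1.2 -0.5  6.5]
```

View pics/w6.png

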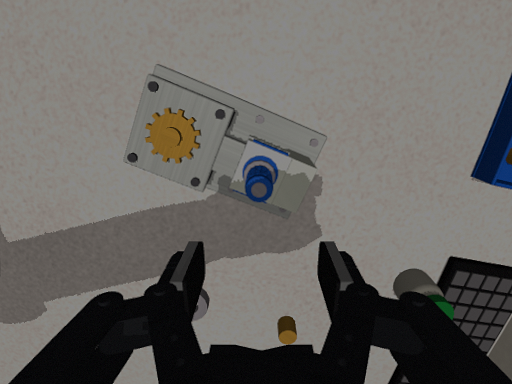

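The pin stands upright in the fork (top at (260,188)), with its handle top at z ≈ 0.121 m where 0.120 is expected when seated. The gripper is clear, so I'm handing in.

```bash
python3 -c "
from bench import manip
print(manip.sign_off())"
```

```text
the job is handed in; nothing more can be done
None
```

The blue pin is in the fork with its collar on the fork's top and the gripper clear of it; the red and yellow pins were left standing in the rack, and I handed the job in about 10 s into the run (the judge's verdict was not shown).

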